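Hang the spare sample board from the stock box

ROBOT

A 6-joint arm with a two-finger parallel gripper is mounted at the origin on a cart in front of the work surface, level with it; the furniture and walls round the work are solid. World frame = base frame: x ahead of the robot, y to its left, z up, the work surface at z = 0. Lengths are in m, angles in rad, forces in N, time in s.
With the tool pointing down it reaches from about 0.325 to 0.9 m from the base axis. Payload 6.1 kg.
Tool frame: the origin (TCP) lies midway between the tips of the shut fingers; the grasp point (between the pads) lies 19 mm behind it; x points along the fingers, y is the direction in which the jaws open and shut, and the axes are right-handed (so a half turn about x gives the same grasp; the last joint's range is limited). The gripper opens to 85 mm and grips with 20 to 120 N. Pads are 22 mm wide; open, the fingers measure 114 mm over their backs; the gripper's body (76 mm by 85 mm) begins 54 mm behind the grasp point. The pads swing forward as they close: fully open they stand 13 mm farther back than shut.
Start: joints at [1.124, 0.22, 1.526, -0, 1.395, -0.126], TCP at [0.197, 0.593, 0.231] pointing down, gripper open.
Joint ranges: [-2.98, 2.98], [-0.91, 2.08], [0.09, 2.57], [-1.24, 4.39], [0.2, 2.65], [-2.68, 2.68]. Speed limits (rad/s): [2.57, 2.57, 3.01, 3.14, 3.14, 3.14].

INTERFACE

Orientations are given as [roll, pitch, yaw] about the fixed x, y, z axes, in that order (R = Rz(yaw) Ry(pitch) Rx(roll)).
In Python, from plant import movep, move_l, set_joints, gripper_to, hold, inverse_kinematics, observe, get_image, get_calibration, Unreachable, job_done gives the robot as it stands. Calls block until the motion is done:
- movep(position, orientation): joint-space move of the TCP to a pose.
- move_l(position, feed=0.15, rotation=None, max_force=None): straight line of the TCP; rotation=None keeps the orientation; feed is the mean speed in m/s. With max_force (N) it stops when the force on the tool has changed by that much, and returns True; else False.
- set_joints(angles): joint-space move.
- gripper_to(opening, f_grip=None): finger opening in m; f_grip is the grip in N (None keeps the last); returns when the fingers have stopped.
- hold(seconds).
- inverse_kinematics(position, orientation): joint angles nearest the present ones, or None.
- observe(): the state.
- get_image(name): name is "scene" or "top" or "wrist"; returns (picture, depth): 400x640x3 uint8, red, green, blue; 400x640 float32, m along the optical axis (not along the pixel's ray), 0 where there is no reading.
- get_calibration(name): a dict with "intrinsics" (3x3 intrinsics, pixels), "world_from_camera" (4x4, takes a point from camera to world coordinates). Camera axes: x right, y down, z forward; pixel columns grow to the right and rows downward; lengths in m; the calibration is good to about 2 mm. The wrist camera is an equidistant fisheye: a pixel r from the principal point sees the ray r / f radians off the axis. A picture is of the moment at which its call begins: read the wrist's pose just before it. get_calibration takes no time and is no camera call; for the wrist camera it gives the pose at the moment of the call.
A pose or a line that the arm cannot do raises Unreachable and nothing moves.
- job_done(): hands the job in, once; it reports no verdict.
The state is a dict: "time_s": time; "q": joint angles; "joint_velocities": joint speeds; "joint_torque": joint torques, N m; "eef_pos": TCP position; "tcp_rot": TCP orientation; "ft_force": force on the tool from outside, world axes, zero at the start; "torque": the same for the moment, N m; "opening": finger opening in m.
Only numpy, scipy, OpenCV 4.12 (cv2) and the standard library are available. Lean on these libraries where they do the work, as an engineer would, in place of code of your own. Each camera call takes 0.05 s, during which the arm holds its last target. There are 200 camera calls.

TASK

Swing the lid of the wooden stock box right over, past upright, so that it stays open by itself, and lift out the hook-on wooden sample board that hangs inside. Hang that board by its hook on the bar of the display stand, in the gap between the two boards already hanging there, without shifting those two or knocking over anything that stands around. Leave the box open.

Things in the scene. Friction and masses are not known exactly. Their poses are not given: they have to be found in the camera images.
- stock_box: Plain plywood box, fixed, 170 x 190 x 135 mm (its x, y, z), walls 8 mm; origin: centre of its underside; -x faces the robot, lid hinged on the far (+x) rim. Inside, a flat steel bar (10 mm thick, 12 mm high, top 98 mm above the worktop) runs along box y at box x = -10 mm; the spare board hangs on it. An eraser lies on the box floor and stays there.
- box_lid (a joint): Lid angle in rad: 0 shut, 1.9 fully open against its stop (leaning back away from the robot). The lid is a plywood panel 176 x 190 x 8 mm, 0.25 kg, on a free hinge: let go before about 1.4 rad it falls shut, beyond about 1.6 rad it falls open to the stop.
- lid_handle (a point): Middle of the lid's handle: a round steel bar of 11 mm diameter, 80 mm long, parallel to the hinge (box y), held by a post at each end 34 mm above the lid's upper face and 14 mm behind the lid's front edge. Its centre is 42 mm above the lid's lower face, and it moves with the lid.
- lid_hinge (a point): On the hinge line of the lid, at mid width, at the top of the box's far wall (135 mm above the worktop). The hinge line runs along box y; with the lid shut the handle lies 162 mm from it towards -x and 42 mm above it.
- board_grip (a point): Centre of the grip tab of the spare board (loose, in the box). Axes are the board's: x across its thickness, y along its width and the bar, z up. The tab is wood, 10 (x) x 24 (y) x 26 mm high; pinch it across the 10 mm. Below it come the steel hook and then a square-ended wooden panel. Board: 114 mm tall in all, bottom 101 mm below this point, 70 g, hangs plumb.
- board_hook (a point): Middle of the inner top of the spare board's hook, 17 mm below the tab's centre; it rests on the bar's top. The hook is an upside-down U, 24 mm wide (y), 20 mm between its 4 mm legs; the free leg, at -x, reaches 24 mm below this point. The leg at +x carries the panel, 44 mm wide, 8 mm thick, centred at x = +14 mm, from 30 to 84 mm below this point.
- display: Display stand fixed to the worktop: dark wood foot 85 x 260 x 14 mm, two posts 20 x 12 mm up to 160 mm high at its ends (y = +-119 mm), and between them a flat steel bar along its y, 10 mm thick, 12 mm high. Origin: centre of the underside of the foot; the bar is straight above it, along y. Boards hang with their free hook leg on the stand's -x side.
- bar_mid (a point): Middle of the top edge of the display bar, 150 mm above the worktop; axes as the stand's (y along the bar).
- neighbour_left_grip (a point): Centre of the grip tab of the board hanging on the left (+y) part of the display bar: same hook and tab as the spare one, panel 44 mm wide with a rounded lower end. When hanging, this point is 17 mm above the top of the bar.
- neighbour_right_grip (a point): Centre of the grip tab of the board hanging on the right (-y) part of the display bar: same hook and tab, 44 mm wide, square panel longer than the others. The centres of the two neighbours are 108 to 136 mm apart.
- glue_stick: Bystander: upright glue stick, 27 mm in diameter, 94 mm tall, origin under its centre.
- jar_white: Bystander: white screw-lid jar, 60 mm in diameter, 80 mm tall, origin under its centre.
- ink_0: Bystander: square ink bottle, 46 x 46 x 57 mm, origin under its centre.

How it is judged:
On the way, in this order (a step that is already met when the one before it is completed fails the run):
1. the lid stands open past its balance point with nothing of the robot touching it, the board still in the box (value of joint box_lid above 1.65 rad and contact force between each of the arm, the fingers and stock_box below 0.1 N and z of board_grip in the frame of stock_box below 0.14 m), for 0.2 s.
2. the board has been lifted clear of the box (z of board_grip in the frame of stock_box above 0.2 m), for 0.1 s.
At the end, for the whole second after the job is handed in: Lid open beyond 1.65 rad. The spare board hangs still by its hook on the display bar, between the neighbours (within 100 mm of each): tab centre 10 to 21 mm above the bar's top, within 12 mm of its mid-plane, tilt under 0.26 rad, resting on the stand. Both neighbours hang seated (value of joint box_lid above 1.65 rad and x of board_grip in the frame of bar_mid between -0.012 and 0.012 m and z of board_grip in the frame of bar_mid between 0.01 and 0.021 m and angle between board_grip's own z axis and vertical below 0.26 rad and horizontal distance between board_grip and neighbour_left_grip below 0.1 m and horizontal distance between board_grip and neighbour_right_grip below 0.1 m and z of neighbour_left_grip in the frame of bar_mid between 0.01 and 0.021 m and z of neighbour_right_grip in the frame of bar_mid between 0.01 and 0.021 m and linear speed of board below 0.03 m/s and contact force between board and display above 0.1 N); the robot touches nothing.
It fails at once if a neighbour is shifted by more than 20 mm (distance of any of neighbour_left_grip, neighbour_right_grip from where it was at the start of the episode above 0.02 m).
It fails at once if a bystander is knocked over or pushed more than 50 mm (angle between any of glue_stick, jar_white, ink_0's own z axis and vertical above 0.6 rad or distance of any of glue_stick, jar_white, ink_0 from where it was at the start of the episode above 0.05 m).
It also fails if it takes over 61 s, if anything falls off the work surface, if the arm or the gripper's body presses on something with over 40 N, if the wrist force passes 120 N, or if a joint passes its speed limit or range.

## Working session

There is one attempt and no reset: what is moved stays moved. The work goes in short steps, each a Python script; the robot and the scene stay as the last script left them, time stands still between calls to the robot, and variables do not carry over. Pictures are saved under pics/ and viewed, about 8 in all and at most 12, crops included, and the job is handed in when it is done.

```bash
ls; mkdir -p pics
cat > h.py <<'E'
import numpy as np, cv2
from plant import *
def grab(n):
    c=get_calibration(n); im,d=get_image(n); return im,d,np.array(c["intrinsics"]),np.array(c["world_from_camera"])
def cloud(d,K,T):
    v,u=np.mgrid[0:d.shape[0],0:d.shape[1]]
    P=np.stack([(u-K[0,2])/K[0,0]*d,(v-K[1,2])/K[1,1]*d,d],-1)
    return P@T[:3,:3].T+T[:3,3]
E
python3 - <<'E'
from h import *
for n in("scene","top"):
    im,d,K,T=grab(n); cv2.imwrite(f"pics/{n}0.png",im[...,::-1]); np.savez(f"{n}0.npz",im=im,d=d,K=K,T=T)
    print(n,K.round(1).tolist(),T.round(3).tolist(),(d>0).mean())
print(observe())
E
```

```text
pics
scene [[432.2, 0.0, 320.9], [0.0, 432.2, 196.0], [0.0, 0.0, 1.0]] [[0.663, -0.447, 0.601, -0.154], [-0.749, -0.408, 0.522, -0.716], [0.012, -0.796, -0.605, 0.777], [0.0, 0.0, 0.0, 1.0]] 0.88421875
top [[475.9, 0.0, 321.4], [0.0, 475.9, 194.0], [0.0, 0.0, 1.0]] [[0.03, -0.995, 0.095, 0.411], [-0.999, -0.028, 0.024, -0.157], [-0.021, -0.096, -0.995, 1.137], [0.0, 0.0, 0.0, 1.0]] 0.99623828125
{'time_s': 0.1, 'q': array([ 1.12392016e+00,  2.21136274e-01,  1.52751176e+00,  2.32322894e-06,
        1.39472552e+00, -1.26084566e-01]), 'joint_velocities': array([ 0.0011199 ,  0.00121914, -0.00291278,  0.00123783, -0.00064403,
        0.00047004]), 'joint_torque': array([ 2.25907177e-03, -4.98242784e+01, -3.90544546e+01, -8.44479814e-05,
        5.68458927e-03, -5.24453799e-05]), 'eef_pos': array([0.1968243 , 0.59261105, 0.23030749]), 'tcp_rot': array([-1.69816484,  1.56901542, -2.01895685]), 'ft_force': array([-0.3634547 ,  1.34073365,  0.29100629]), 'torque': array([0.03969758, 0.07486164, 0.01866032]), 'opening': 0.08575256666033967}
```

View pics/scene0.png

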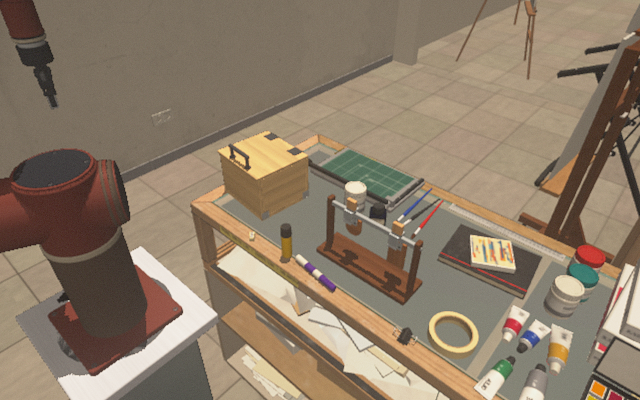

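View pics/top0.png

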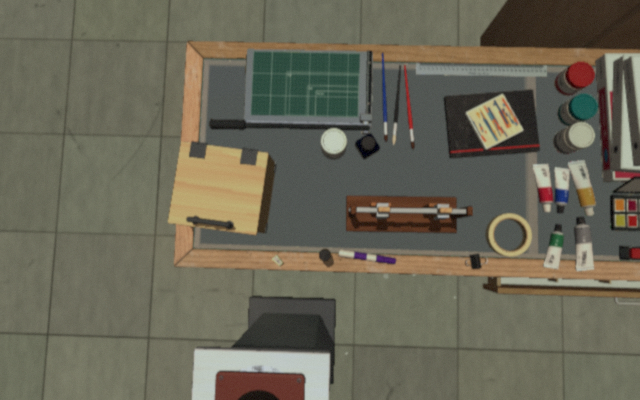

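The scene view shows the shut box (220-308, 135-215), and the stand at (320-420, 195-300) with the glue stick at (286, 243). In the top view the box is at (170-275, 143-235), the stand at (347-470, 195-230), the jar at (333, 142), the ink bottle at (367, 145) and the glue stick at (326, 257).

Run:
```python
from h import *
for n in("top","scene"):
    z=np.load(f"{n}0.npz"); P=cloud(z["d"],z["K"],z["T"]); ok=z["d"]>0
    X,Y,Z=P[...,0],P[...,1],P[...,2]
    v,u=np.mgrid[0:400,0:640]
    def box(m): return cv2.minAreaRect((P[m][:,:2]*1000).astype(np.float32))
    if n=="top":
        reg=ok&(u<285)&(u>160)&(v>130)&(v<245)
        rs=ok&(u>335)&(u<480)&(v>185)&(v<240)
    else:
        reg=ok&(u<315)&(u>210)&(v>125)&(v<222)
        rs=ok&(u>310)&(u<430)&(v>180)&(v<305)
    lid=reg&(abs(Z-.143)<.006)
    nn,l,st,_=cv2.connectedComponentsWithStats(lid.astype(np.uint8)); lid=l==1+st[1:,4].argmax()
    print(n,"lid",lid.sum(),Z[lid].mean().round(4),box(lid))
    h=reg&(Z>.165)&(Z<.2); print(" handle",h.sum(),box(h),np.percentile(Z[h],[50,95]))
    foot=rs&(abs(Z-.014)<.005); print(" foot",foot.sum(),box(foot))
    bar=rs&(abs(Z-.15)<.005); print(" bar",bar.sum(),box(bar) if bar.sum()>3 else 0)
    tab=rs&(Z>.166)&(Z<.19)
    nn,l,st,_=cv2.connectedComponentsWithStats(tab.astype(np.uint8))
    for i in range(1,nn):
        if st[i,4]>4: print(" tab",st[i],P[l==i].mean(0).round(4),box(l==i))
    if n=="top":
        for nm,a in dict(glue=(310,340,240,270),jar=(315,352,125,160),ink=(350,385,130,162)).items():
            m=ok&(u>a[0])&(u<a[1])&(v>a[2])&(v<a[3])&(Z>.04); print(nm,m.sum(),box(m),Z[m].max())
```

```text
top lid 7151 0.1445 ((517.2550659179688, 86.18824005126953), (191.22390747070312, 180.23463439941406), 83.94881439208984)
 handle 236 ((441.47607421875, 94.31829833984375), (90.37957763671875, 10.863014221191406), 83.96984100341797) [0.18301606 0.18608896]
 foot 2890 ((478.30682373046875, -318.4252624511719), (85.08457946777344, 259.87347412109375), 0.8194387555122375)
 bar 523 ((477.4574890136719, -312.5533142089844), (26.814891815185547, 243.2054443359375), 0.8414314389228821)
 tab [378 206  12   6  70] [ 0.4769 -0.2592  0.1792] ((477.026123046875, -259.2024230957031), (9.896306991577148, 22.53363800048828), 1.7306679487228394)
 tab [438 207  14   6  71] [ 0.4788 -0.3823  0.1789] ((478.7572937011719, -382.5953674316406), (9.534977912902832, 23.413537979125977), 1.2565488815307617)
glue 117 ((378.78985595703125, -142.11038208007812), (24.011371612548828, 24.036149978637695), 2.584655284881592) 0.09973372454189611
jar 725 ((639.8170166015625, -154.73834228515625), (70.18273162841797, 81.56226348876953), 1.5496975183486938) 0.08558766801183171
ink 193 ((641.1896362304688, -229.8376007
[... 185 characters left out ...]
70312), 83.43385314941406)
 handle 113 ((439.14276123046875, 92.72511291503906), (88.59330749511719, 13.486486434936523), 87.2831802368164) [0.18077401 0.18433385]
 foot 3740 ((597.3129272460938, -257.4906311035156), (476.08953857421875, 293.41168212890625), 32.682247161865234)
 bar 508 ((475.49652099609375, -320.4541931152344), (31.134807586669922, 249.39193725585938), 1.1494569778442383)
 tab [346 197  11  10  77] [ 0.4738 -0.2614  0.1752] ((476.3778991699219, -260.358642578125), (24.74618911743164, 12.66722583770752), 88.14249420166016)
 tab [392 220  12  12  87] [ 0.4753 -0.3845  0.1754] ((476.8375549316406, -383.6296691894531), (12.535605430603027, 24.088661193847656), 4.44834566116333)
```

Both views agree to about 2 mm. The box yaw is -0.106, the handle is at about (0.441, 0.094, 0.177), and the hinge at about (0.6025, 0.077). The stand yaw is 0.014, with the two neighbours 123 mm apart and their midpoint at about (0.4775, -0.321). All of this fits the sizes given, so I'll open the lid now.

```bash
cat >> h.py <<'E'
yb=-0.1056; ux=np.array([np.cos(yb),np.sin(yb),0]); uy=np.array([-np.sin(yb),np.cos(yb),0])
hinge=np.array([.6025,.0767,.135]); G=.019
def ori(yaw,s): return [0,np.pi/2,yaw+s*np.pi/2]
def han(t): return hinge+ux*(-.162*np.cos(t)+.042*np.sin(t))+np.array([0,0,.162*np.sin(t)+.042*np.cos(t)-G])
E
python3 - <<'E'
from h import *
h0=han(0); print(h0)
for s in(1,-1):
    q=[inverse_kinematics(p,ori(yb,s)) for p in (h0+[0,0,.07],han(1),han(1.9))]+[inverse_kinematics([.478,-.321,.25],ori(.014,s))]
    print(s,[None if a is None else np.round(a,2).tolist() for a in q])
s=min((1,-1),key=lambda s:9 if (q:=inverse_kinematics(h0+[0,0,.07],ori(yb,s))) is None else abs(q[5]))
print("s",s)
movep(h0+[0,0,.07],ori(yb,s)); gripper_to(.05)
move_l(h0,feed=.12,max_force=15); print(observe()["eef_pos"],observe()["ft_force"])
gripper_to(0.0,20); o=observe(); print(o["time_s"],o["opening"],o["ft_force"])
E
```

```text
[0.44140242 0.09377542 0.158     ]
1 [None, None, None, [-0.73, 0.09, 1.64, 0.0, 1.41, 2.4]]
-1 [[0.03, -0.21, 1.96, -0.0, 1.39, 0.14], [0.01, 0.03, 1.65, -0.0, 1.46, 0.11], [-0.02, 0.38, 1.29, -0.0, 1.48, 0.09], [-0.73, 0.09, 1.64, -0.0, 1.41, -0.74]]
s -1
[0.44184726 0.09377734 0.15855527] [-1.04029322  0.09419032  0.73787587]
3.7083 0.009803148572682155 [-4.03235969  0.0973734   5.71262146]
```

Run:
```python
from h import *
for t in np.arange(.19,1.86,.19).tolist()+[1.86]:
    move_l(han(t),feed=.15); o=observe(); print(round(t,2),round(o["time_s"],2),o["opening"].round(4),o["ft_force"].round(1),(o["eef_pos"]-han(t)).round(4))
im,*_=grab("scene"); cv2.imwrite("pics/lid1.png",im[80:330,150:500,::-1].repeat(2,0).repeat(2,1))
```

```text
Traceback (most recent call last):
AttributeError: 'float' object has no attribute 'round'
```

Run:
```python
from h import *
for t in np.arange(.38,1.85,.19).tolist()+[1.86]:
    move_l(han(t),feed=.15); o=observe(); print(round(t,2),round(o["time_s"],2),round(o["opening"],4),o["ft_force"].round(1),(o["eef_pos"]-han(t)).round(4))
im,*_=grab("scene"); cv2.imwrite("pics/lid1.png",im[80:330,150:500,::-1].repeat(2,0).repeat(2,1))
```

```text
0.38 4.42 0.01 [-10.7   0.5   6.5] [-0.0015  0.0002  0.0009]
0.57 4.78 0.01 [-16.7   0.9  14.5] [-0.0015  0.0002  0.0023]
0.76 5.14 0.0104 [-11.4  -0.5  13.8] [0.0002 0.     0.003 ]
0.95 5.5 0.0101 [-5.9 -0.2 11.2] [ 0.0011 -0.      0.003 ]
1.14 5.86 0.0099 [-3.2 -0.2 10.6] [ 0.0014 -0.0001  0.0027]
1.33 6.22 0.0101 [ 0.7 -0.1  7.8] [ 0.0014 -0.0001  0.0018]
1.52 6.58 0.0101 [ 1.7 -0.7  3.8] [ 0.0011 -0.0001  0.0008]
1.71 6.93 0.0101 [2.2 0.5 4.9] [ 0.001  -0.      0.0004]
1.86 7.25 0.0101 [ 3.8 -0.4  4.1] [ 0.0008 -0.0001  0.0002]
```

View pics/lid1.png

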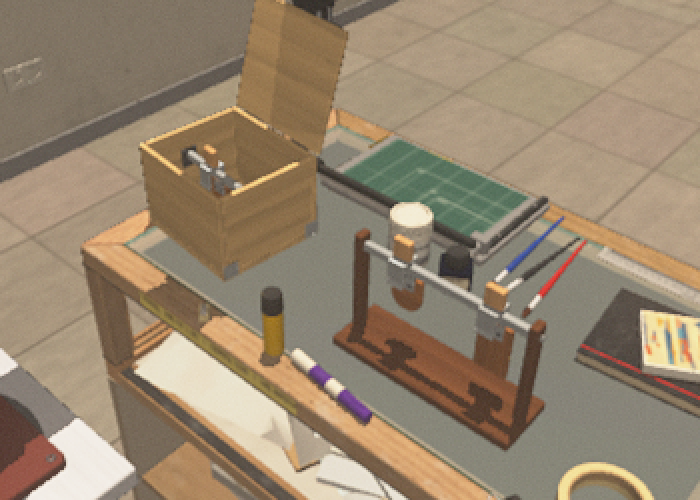

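The lid now leans back open. In the crop the spare board's tab shows inside the box at (210, 152), and the neighbours are undisturbed at (403, 250) and (495, 300). Next I'll release the handle and measure the board.

Run:
```python
from h import *
move_l(han(1.89),feed=.1,max_force=12); gripper_to(.024); hold(.1); print(observe()["ft_force"].round(1))
p=np.array(observe()["eef_pos"]); move_l(p+ux*.015+[0,0,.05],feed=.15)
move_l(p+ux*.015+[0,0,.13],feed=.25); print(observe()["ft_force"].round(1))
movep([.42,-.12,.40],ori(yb,-1)); hold(.3)
print(observe()["time_s"])
for n in("top","scene"):
    im,d,K,T=grab(n); np.savez(f"{n}1.npz",im=im,d=d,K=K,T=T); P=cloud(d,K,T)
    L=(P-[*hinge[:2],0]); bx=L@ux; by=L@uy; Z=P[...,2]
    inb=(d>0)&(bx>-.155)&(bx<-.015)&(abs(by)<.083)
    m=inb&(Z>.106)&(Z<.135); 
    nn,l,st,_=cv2.connectedComponentsWithStats(m.astype(np.uint8))
    for i in range(1,nn):
        if st[i,4]>8: w=l==i; print(n,"comp",st[i],P[w].mean(0).round(4),cv2.minAreaRect((P[w][:,:2]*1000).astype(np.float32)),Z[w].max().round(4))
    b=inb&(abs(Z-.098)<.005); print(" bar",b.sum(),cv2.minAreaRect((P[b][:,:2]*1000).astype(np.float32)))
    lid=(d>0)&(bx>0.01)&(bx<.09)&(abs(by)<.08)&(Z>.17)&(Z<.28)
    if lid.sum()>50: k=np.polyfit(Z[lid],bx[lid],1); print(" lid angle",np.pi/2+np.arctan(k[0]),lid.sum())
    if n=="top": cv2.imwrite("pics/top1.png",cv2.resize(im[120:250,160:300,::-1],None,fx=4,fy=4))
```

```text
[ 3.4 -0.8 10.1]
[ 0.2 -0.6 -1.4]
10.5167
top comp [202 186  14   7  65] [0.5107 0.1126 0.1258] ((512.5652465820312, 113.03783416748047), (23.827106475830078, 13.804549217224121), 83.23477172851562) 0.132
 bar 114 ((513.3247680664062, 137.0150146484375), (64.71707916259766, 27.475160598754883), 83.95903015136719)
 lid angle 1.938573104571944 2533
scene comp [251 152   8  11  60] [0.5082 0.1108 0.1193] ((509.99224853515625, 112.33219146728516), (27.050947189331055, 12.41469669342041), 81.7192611694336) 0.131
 bar 130 ((509.3200988769531, 107.27304077148438), (122.62034606933594, 30.29816246032715), 88.82054901123047)
 lid angle 1.8997529219151261 1437
```

View pics/top1.png

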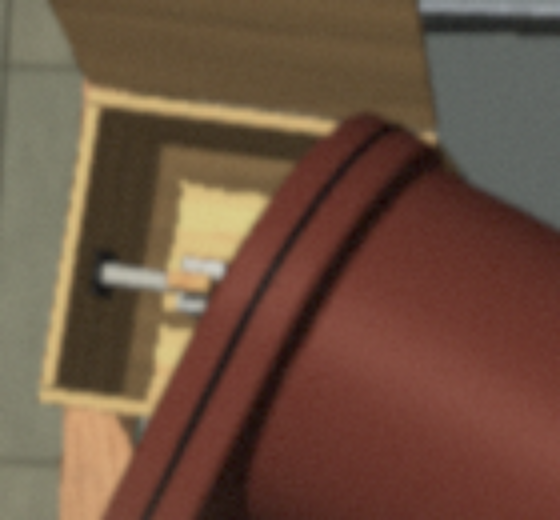

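Scene and top views agree on the tab: (0.511, 0.1125), which is exactly on the box bar as expected. I measure the lid angle at about 1.9. In the top crop the tab is at (188, 281), with the arm hiding the right side of the box. The fingertips must stay above the hook's shoulder, 13 mm below the tab centre, so I'll grip with TCP z = 0.105.

Run:
```python
from h import *
t=np.array([.5110,.1125,.105])
movep(t+[0,0,.15],ori(yb,-1)); gripper_to(.04)
hit=move_l(t,feed=.12,max_force=8); print(hit,observe()["eef_pos"].round(4),observe()["ft_force"].round(1))
gripper_to(0,40); o=observe(); print(o["opening"],o["ft_force"].round(1))
if o["opening"]>.006 and not hit:
    move_l(t+[0,0,.05],feed=.08); print(observe()["ft_force"].round(1))
    move_l(t+[0,0,.225],feed=.15); hold(.2)
    o=observe(); print(o["opening"],o["eef_pos"].round(4),o["time_s"])
    movep([.478,-.321,.32],ori(.0143,-1)); hold(.4); o=observe(); print(o["eef_pos"].round(4),o["time_s"])
for n in("top","scene"):
    im,d,K,T=grab(n); np.savez(f"{n}2.npz",im=im,d=d,K=K,T=T)
    cv2.imwrite(f"pics/{n}2.png",cv2.resize(im[120:320,280:480,::-1],None,fx=3,fy=3) if n=="scene" else im[...,::-1])
```

```text
False [0.5117 0.1126 0.1059] [-0.6 -0.   0.3]
0.009115256272242201 [-0.8  0.1  3.4]
[-0.8  0.3 -1.1]
0.009300130359572167 [0.5107 0.1125 0.3291] 16.0917
[ 0.4782 -0.3206  0.3201] 18.0917
```

View pics/scene2.png

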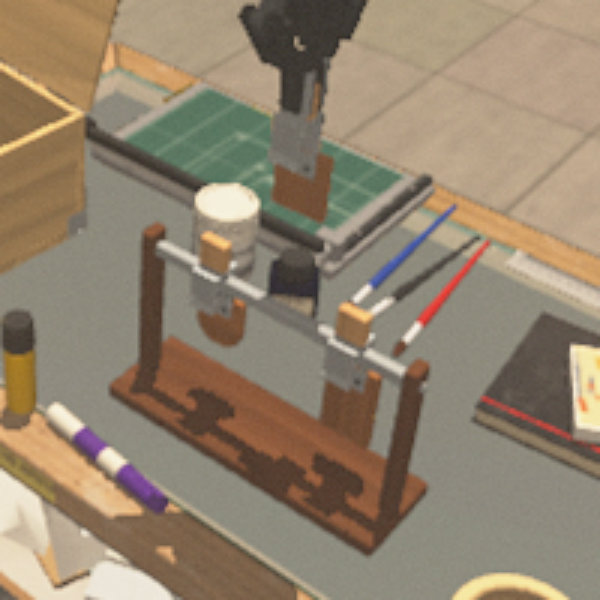

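The board is held, with its free leg towards the robot like the neighbours': spare leg at crop (295, 140), neighbour legs at (212, 290) and (348, 360). Next I compare the leg faces in depth from the same view before lowering.

Run:
```python
from h import *
z=np.load("scene2.npz"); d=z["d"]; P=cloud(d,z["K"],z["T"]); X,Y,Z=P[...,0],P[...,1],P[...,2]
im=z["im"].astype(int); sat=im.max(-1)-im.min(-1)
v,u=np.mgrid[0:400,0:640]
def rep(nm,z0,yc):
    m=(d>0)&(abs(Y-yc)<.016)&(Z>z0+.002)&(Z<z0+.020)&(X>.43)&(X<.475)&(sat<30)
    p=P[m]; print(nm,len(p),"x",np.median(p[:,0]).round(4),"y",np.percentile(p[:,1],[3,50,97]).round(4))
    return p
for nm,z0,yc in(("spare",.289,-.321),("left",.126,-.2595),("right",.126,-.383)): rep(nm,z0,yc)
# spare panel bottom, expected .330-.101=.229, width 44
m=(d>0)&(abs(Y+.321)<.04)&(Z>.215)&(Z<.28)&(X>.45)&(X<.53); p=P[m]; print("panel",len(p),np.median(p[:,0]).round(4),np.percentile(p[:,1],[2,98]).round(4),np.percentile(p[:,2],[1,2,98]).round(4))
for a in(.235,.25,.265):
    q=p[abs(p[:,2]-a)<.006]; print(a,len(q),np.median(q[:,0]).round(4),q[:,1].min().round(4),q[:,1].max().round(4))
# bar front region in gap
m=(d>0)&(abs(Z-.15)<.004)&(abs(Y+.321)<.03)&(X>.45)&(X<.5); print("bar",m.sum(),np.percentile(P[m][:,0],[5,50,95]).round(4))
```

```text
spare 79 x 0.4638 y [-0.3315 -0.3203 -0.3084]
left 63 x 0.4628 y [-0.2719 -0.2627 -0.2489]
right 70 x 0.4641 y [-0.3961 -0.385  -0.373 ]
panel 322 0.4874 [-0.3413 -0.2986] [0.2291 0.2305 0.278 ]
0.235 81 0.4873 -0.3414 -0.2973
0.25 86 0.4878 -0.3416 -0.2982
0.265 63 0.4873 -0.3416 -0.2971
bar 102 [0.4709 0.4745 0.4804]
```

The spare leg is at x 0.4638 against 0.4634 for the neighbours, the panel is plumb, and its bottom is at 0.229 as expected. It is aligned, so I'll lower it.

Run:
```python
from h import *
R=ori(.0143,-1)
move_l([.4778,-.322,.21],feed=.12); print(observe()["ft_force"].round(1))
hit=move_l([.4778,-.322,.170],feed=.06,max_force=6); print(hit,observe()["eef_pos"].round(4))
if not hit:
    hit=move_l([.4778,-.322,.154],feed=.03,max_force=4)
o=observe(); print(hit,o["eef_pos"].round(4),o["ft_force"].round(1),o["time_s"])
im,d,K,T=grab("scene"); cv2.imwrite("pics/low.png",cv2.resize(im[120:320,280:480,::-1],None,fx=3,fy=3))
```

```text
[ 0.6 -0.3 -0.8]
False [ 0.478  -0.3221  0.1702]
True [ 0.4778 -0.3221  0.1576] [-1.5  0.   4.2] 20.525
```

View pics/low.png

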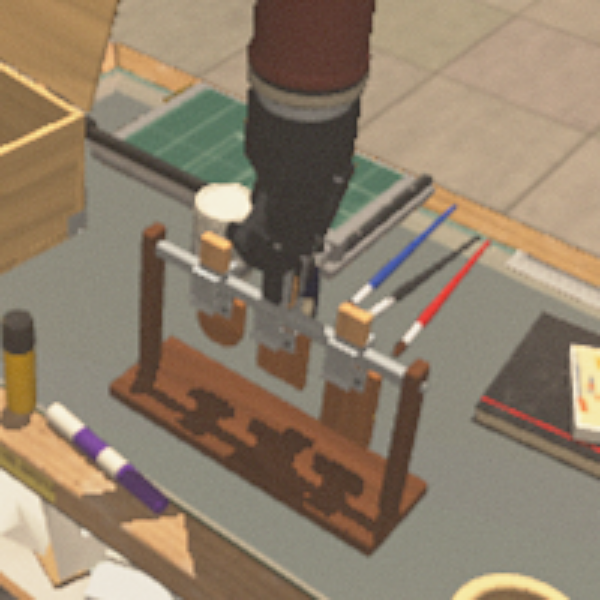

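The hook sits on the bar at crop (275, 325), between the neighbours, and contact came at the expected height (TCP 0.1576). I'll release and retreat.

Run:
```python
from h import *
gripper_to(.03); hold(.2); p=np.array(observe()["eef_pos"]); print(observe()["ft_force"].round(1))
move_l(p+[0,0,.06],feed=.08); move_l(p+[0,0,.2],feed=.2)
movep([.36,-.05,.42],ori(0,-1)); hold(1.0); print(observe()["time_s"])
im,d,K,T=grab("scene"); P=cloud(d,K,T); X,Y,Z=P[...,0],P[...,1],P[...,2]
m=((d>0)&(Z>.166)&(Z<.19)&(X>.45)&(X<.5)&(Y>-.42)&(Y<-.23)).astype(np.uint8)
nn,l,st,_=cv2.connectedComponentsWithStats(m)
for i in range(1,nn):
    if st[i,4]>8: print("scene tab",st[i],P[l==i].mean(0).round(4),Z[l==i].max().round(4))
L=P-[*hinge[:2],0]; bx=L@ux; by=L@uy; lid=(d>0)&(bx>.01)&(bx<.09)&(abs(by)<.08)&(Z>.17)&(Z<.28)
k=np.polyfit(Z[lid],bx[lid],1); print("lid",np.pi/2+np.arctan(k[0]),lid.sum())
cv2.imwrite("pics/end.png",cv2.resize(im[90:310,200:480,::-1],None,fx=2.5,fy=2.5))
```

```text
[-0.1  0.4  0.7]
25.0167
scene tab [346 197  11  10  77] [ 0.4741 -0.2614  0.1749] 0.1832
scene tab [368 208  11  10  78] [ 0.4744 -0.3217  0.1753] 0.1817
scene tab [392 220  12  12  91] [ 0.4749 -0.3844  0.1752] 0.1822
lid 1.9006904757107461 1596
```

View pics/end.png

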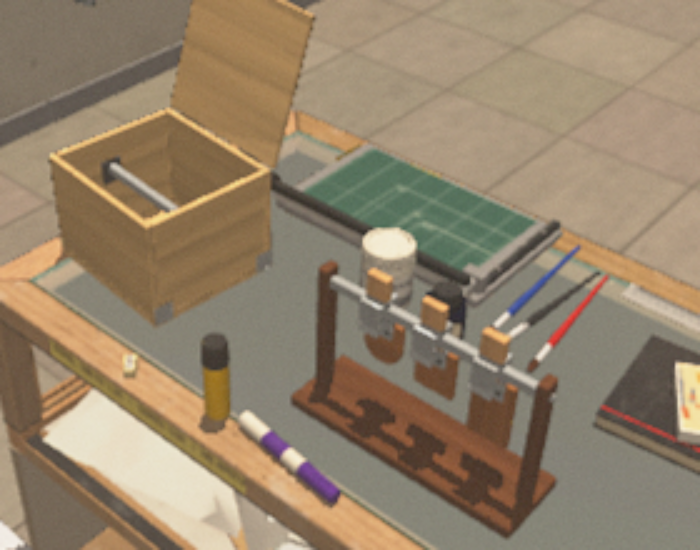

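The spare board hangs at (433, 345) between the neighbours at (380, 315) and (493, 380). All three tabs are in line at the same height, the lid is open, and the bystanders are standing.

```bash
python3 -c "
from plant import *
job_done(); print(observe()['time_s'])"
```

```text
the job is handed in; nothing more can be done
the job is handed in; nothing more can be done
```

The spare board hangs by its hook on the display bar between the two neighbours, the box is open, and I handed the job in at about 25 s of the 61 s allowed. I opened the lid by its handle to the stop, let go, lifted the board out by its tab, and lowered it onto the bar, which it touched at the expected height.

My last checks, taken from the scene camera just before handing in:
- **Lid:** open at about 1.90 rad and standing by itself.
- **Board:** its tab is level and in line with the neighbours' tabs, about 60 and 63 mm from them.
- **Neighbours:** both are within 1 mm of where they started.
- **Bystanders:** the glue stick, jar and ink bottle all still stand, judged by eye in the last picture rather than measured.
- **Robot:** the gripper had pulled well clear.

No check failed. Two small disagreements turned up:
- The top and scene cameras differed by about 2–4 mm, close to the stated calibration error.
- An early top-view reading put the lid at 1.94 rad, slightly past its 1.9 rad stop, which is measurement noise.

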